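# Pull the setting block and set a toy truck's axle end cap

## Task

Finish fitting the toy truck's wheel on the axle jig: draw the blue setting block out from under the wheel and lay it, without dropping it, fully home in its own blue-labelled pocket on the rack. Then screw the white end cap clockwise down the axle until it bottoms out, back it off a quarter turn so that the wheel runs free, and finish with the cap still gripped there, held still so that a colleague can drive its locking screw. Leave the yellow and red blocks, the spare wheel and the tray of caps where they are.

Things in the scene. Friction and masses are not known exactly. Their poses are not given: they have to be found in the camera images.
- axle_jig: fixed aluminium jig, plate 200 x 140 mm, top 45 mm above the table; place and yaw vary. Origin on the axle's vertical centre line at table level; x is level, the way the blue block is drawn out; z up. A 16 mm axle stands upright on it, carrying the wheel and, on top, the white end cap. A 14 mm gap between plate and wheel holds the blue block. A red clamp foot, 10 mm high, lies at the -x end
- blue_block: loose blue fork-shaped block, 0.08 to 0.17 kg, 12 mm thick, 44 mm wide, x -22 to +82 mm. Origin under the centre of the fork's 22 mm slot (open to -x, shut at x +14); x to its grip, z up. Grip: upright tab, x 66 to 82, 12 mm thick in y, top 56 mm over the underside. Starts flat on the jig, fork round the axle, 2 mm free below the wheel: draw it out level along +x 80 mm before lifting
- blue_block_grip (a point): point to grip on the blue block's tab: 74 mm along x from the block's origin, 40 mm above its underside; close the fingers across the tab (along the block's y, 12 mm)
- blue_pocket: fixed grey pocket on the rack, blue label at its +x end; one of three places. Origin at its underside where a seated block's slot centre comes, x to the seated block's tab end, z up. Inside x -25 to +85, 50 mm wide (3 mm free round the block), floor 4 mm up, walls 14 high. A 14 mm pin at the origin, top 13 mm up, enters the slot. Neighbours 80 mm to the sides: open the fingers little there
- yellow_block: yellow setting block, 8 mm thick, otherwise the same shape as the blue one; lies in its own yellow-labelled pocket, leave it
- red_block: red setting block, 16 mm thick, otherwise the same shape as the blue one; lies in its own red-labelled pocket, leave it
- wheel: black toy-truck wheel with light-blue centre on the jig's axle, about 102 mm across, free to spin; origin at the centre of its underside, 59 mm above the table; tyre to 99 mm, hub boss (38 mm across) to 105 mm above the table
- end_cap: white ribbed screw cap on the axle, 36 mm across, 30 mm high; origin at the centre of its underside, z up, x along the black line on its top; turns and sinks with its thread. Fully down its underside rests on the hub boss, 105 mm above the table
- cap_grip (a point): point on the cap's axis 22 mm above its underside, the height for the TCP when gripping it from above (the finger tips then stay 3 mm over the hub boss); any yaw will do
- cap_turn (a joint): angle of the cap on its thread, rad: 0 = bottomed out on the hub, grows as it is unscrewed (anticlockwise seen from above, ordinary right-hand thread). It starts 2.4 to 4.0 rad above the bottom. Pitch 3 mm per turn, thread friction about 0.04 N m, a firm stop at 0. Stays where it is left
- spare_wheel: loose spare black wheel lying flat, 102 mm across, 46 mm high, origin under its centre; leave it
- cap_tray: small green tray of spare caps, 130 x 100 mm, 35 mm high, origin under its centre; leave it
Mind the look-alikes: they are no part of the job. There is more than one size of the axle_jig; the one meant has the size given above.

How it is judged:
By the outcome, as a careful person would: the job done as asked, in the order asked, and still so for the second after the job is handed in, while the arm keeps its last pose, push and grip.
It also fails if it takes over 72 s, if anything falls off the work surface, if the arm or the gripper's body presses on something with over 40 N, if the wrist force passes 120 N, or if a joint passes its speed limit or range.

## Robot

A 6-joint arm with a two-finger parallel gripper is mounted at the origin on the work surface. World frame = base frame: x ahead of the robot, y to its left, z up, the work surface at z = 0. Lengths are in mm, angles in degrees, forces in N, time in s.
With the tool pointing down it reaches from about 325 to 900 mm from the base axis. Payload 6.1 kg.
Tool frame: the origin (TCP) lies between the finger pads, 19 mm behind the fingertips; this is the grasp point; z points along the fingers, y is the line along which they close (so a half turn about z gives the same grasp; the last joint's range is limited). The gripper opens to 87 mm and grips with 3 to 60 N. Pads are 19 mm wide; open, the fingers measure 117 mm over their backs; the gripper's body (75 mm by 190 mm) begins 51 mm behind the grasp point.
Start: joints at [-72.428, 12.628, 87.462, -0, 79.91, -7.225], TCP at [262.126, -567.367, 241.238] pointing down, gripper open.
Joint ranges: [-170.65, 170.65], [-52.31, 119.04], [5.05, 147.46], [-71.25, 251.25], [11.57, 151.72], [-153.62, 153.62]. Speed limits (degrees/s): [147.25, 147.25, 172.46, 180, 180, 180].

## Interface

Orientations are given as a 3x3 rotation matrix whose columns are the frame's x, y, z axes.
In Python, from plant import get_state, capture, calibration, hand_in gives the robot as it stands.
- The arm moves only by the tool play_rows, never from a script. Its argument "increments" is a list of rows, each a list of 7 numbers: the shift along the tool's x, y, z in units of 60 mm (1.0 is 60 mm), then the turn, a rotation vector about the tool's x, y, z in units of 10 degrees (1.0 is 10 degrees), then the closure, from 0 (fully open) to 1 (shut). In form: [[x, y, z, rx, ry, rz, gripper], ...]. A call has 1 to 12 rows; each row shifts and turns the commanded pose from where the row before left it, along the tool's axes as they then stand; what a row does not reach is not made up. A row lasts 1/8 s, in which the tool goes at most 62.5 mm and 10.7 degrees, less where a joint would pass 70% of its speed; a pose out of reach is approached as far as the arm can. A call is refused whole if a number of a shift passes 1 or a number of a turn 1, either way. A call with a gripper value outside its range is refused whole. The fingers move at their own pace and stop on an object; "newtons" is the grip in N (left out, the last holds). Time passes only in rows, so rows that do not move let the fingers close. It gives the time, the measured TCP pose, the force, the opening and the grip force at its end, in the units of the state.
- get_state(): the state, without advancing time (a new reading comes with each control period).
- capture(name): name is "scene" or "top" or "wrist"; returns (picture, depth): 480x640x3 uint8, red, green, blue; 480x640 float32, mm along the optical axis (not along the pixel's ray), 0 where there is no reading.
- calibration(name): a dict with "mtx" (3x3 intrinsics, pixels), "xyz" and "orientation" of the camera in the world; the wrist camera has in their place "mount" (4x4, takes a point from camera to tool coordinates, whose origin is the TCP and whose axes are the flange's). Camera axes: x right, y down, z forward; pixel columns grow to the right and rows downward; lengths in mm; the calibration is good to about 2 mm. A picture is of the moment at which its call begins: read the wrist's pose just before it. calibration takes no time and is no camera call.
- hand_in(): hands the job in; it is judged then, once.
The state is a dict: "t": time; "joints": joint angles; "joint_vel": joint speeds; "joint_torque": joint torques, N m; "ee_pos": TCP position; "ee_rot": TCP orientation; "wrist_force": force on the tool from outside, world axes, zero at the start; "wrist_torque": the same for the moment, N m; "opening": finger opening in mm; "gripper_force": force on a finger pad.
Only numpy, scipy, OpenCV 4.12 (cv2) and the standard library are available. Lean on these libraries where they do the work, as an engineer would, in place of code of your own. Each camera call takes 0.05 s, during which the arm holds its last target. There are 200 camera calls.

## Working session

There is one attempt and no reset: what is moved stays moved. The work goes in short steps, Python scripts to look and compute and a tool call to move; the robot and the scene stay as the last step left them, time stands still between calls to the robot, and variables do not carry over. Pictures are saved under pics/ and viewed, at most 10 in all, crops included, and the job is handed in when it is done.

Besides the shell and the picture viewer there is one more tool, called after "Call:" as name([rows], argument=value, ...), one row to a line, values as JSON. play_rows: Moves the arm, as the interface text tells. Its arguments: {"type":"object","properties":{"increments":{"type":"array","items":{"type":"array","items":{"type":"number"}}},"newtons":{"type":"number"}},"required":["increments"]}

```bash
mkdir -p pics; ls; cat > h.py <<'E'
import numpy as np, cv2
from plant import get_state, capture, calibration, hand_in
def cam(name, st=None):
    c=calibration(name); K=np.array(c["mtx"])
    if "mount" in c:
        M=np.array(c["mount"]); R=np.array(st["ee_rot"]); p=np.array(st["ee_pos"])
        return K, R@M[:3,:3], R@M[:3,3]+p
    return K, np.array(c["orientation"]), np.array(c["xyz"])
def ray(C,uv):
    K,R,o=C; d=R@np.linalg.solve(K,[uv[0],uv[1],1.]); return o,d
def onz(C,uv,z):
    o,d=ray(C,uv); return o+d*(z-o[2])/d[2]
def cloud(C,dep):
    K,R,o=C; v,u=np.mgrid[0:480,0:640]
    P=np.stack([(u-K[0,2])/K[0,0],(v-K[1,2])/K[1,1],np.ones_like(u,float)],-1)*dep[...,None]
    return P@R.T+o
def proj(C,p):
    K,R,o=C; q=K@(R.T@(np.array(p)-o)); return q[:2]/q[2]
E
python3 - <<'E'
from h import *
s=get_state(); print(s["t"],s["ee_pos"],s["ee_rot"],s["opening"])
for n in("scene","top","wrist"):
    im,d=capture(n); cv2.imwrite(f"pics/{n}0.png",im[...,::-1]); np.save(f"{n}0.npy",d); c=calibration(n); print(n,{k:np.round(v,3).tolist() for k,v in c.items()})
E
```

```text
pics
0.0 [ 261.96219962 -566.81273741  240.14527206] [[ 9.07784219e-01  4.19437071e-01 -5.95735889e-04]
 [ 4.19437429e-01 -9.07782372e-01  1.84598282e-03]
 [ 2.33475088e-04 -1.92562800e-03 -9.99998119e-01]] 87.18873495358535
scene {'mtx': [[506.147, 0.0, 317.398], [0.0, 506.147, 240.469], [0.0, 0.0, 1.0]], 'xyz': [743.61, 276.591, 893.868], 'orientation': [[-0.856, 0.44, -0.272], [0.518, 0.733, -0.442], [0.005, -0.519, -0.855]]}
top {'mtx': [[512.144, 0.0, 318.447], [0.0, 512.144, 238.97], [0.0, 0.0, 1.0]], 'xyz': [413.97, -118.822, 1030.778], 'orientation': [[-0.009, -0.997, 0.082], [-1.0, 0.01, 0.012], [-0.012, -0.082, -0.997]]}
wrist {'mtx': [[385.347, 0.0, 320.454], [0.0, 385.347, 238.057], [0.0, 0.0, 1.0]], 'mount': [[0.0, -0.953, -0.303, 84.782], [1.0, 0.0, -0.001, 0.755], [0.001, -0.303, 0.953, -144.716], [0.0, 0.0, 0.0, 1.0]]}
```

View pics/top0.png

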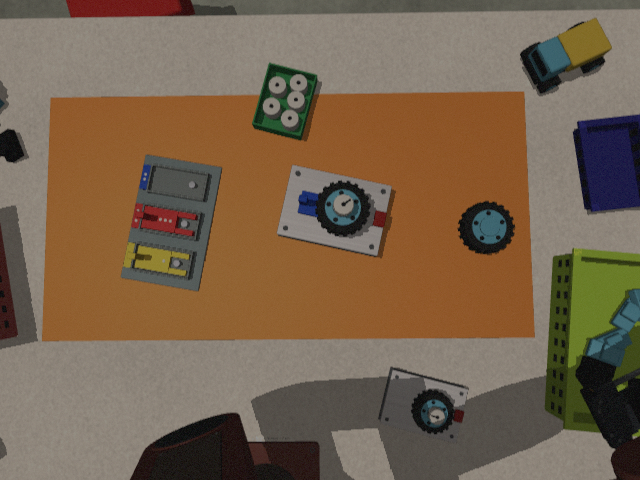

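View pics/scene0.png

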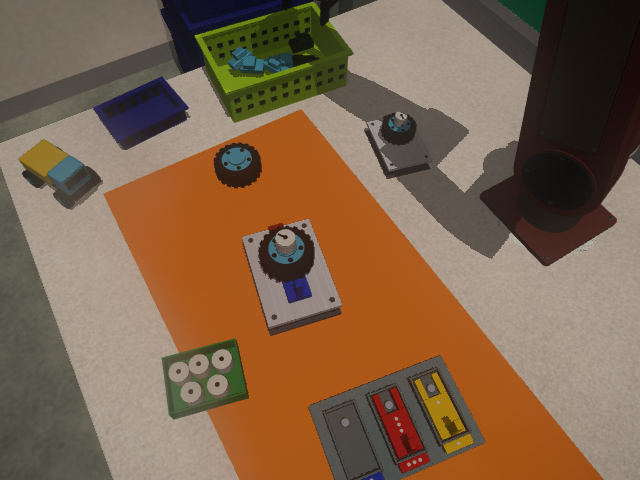

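Top view: the candidates are the large jig with its cap at (344,204), the small look-alike jig at (436,412), and the caps in the tray at (285,100). The blue block's tab is at (308,203). The pockets are blue-labelled and empty at (178,183), red at (168,221) and yellow at (160,260). I choose the large jig in mid-mat and the blue-labelled pocket, and will measure both from the two views.

```bash
cat > m.py <<'E'
from h import *
for n in("top","scene"):
    im=cv2.imread(f"pics/{n}0.png"); d=np.load(f"{n}0.npy"); C=cam(n); P=cloud(C,d); X,Y,Z=P[...,0],P[...,1],P[...,2]
    hsv=cv2.cvtColor(im,cv2.COLOR_BGR2HSV); H,S,V=hsv[...,0],hsv[...,1],hsv[...,2]
    blue=((H>108)&(H<128)&(S>140)&(V>40)).astype(np.uint8)
    k,l,st,ce=cv2.connectedComponentsWithStats(blue)
    print(n)
    for i in range(1,k):
        if st[i,4]>40:
            m=l==i; print(" blue",st[i],ce[i].round(1),"xyz med",np.median(P[m],0).round(1),"zmin/max",np.percentile(Z[m&(d>0)],[5,95]).round(1))
            t=m&(Z>90)&(Z<110)
            if t.sum()>10:
                q=P[t]; print("  tab top n",t.sum(),q.mean(0).round(1), cv2.minAreaRect(q[:,:2].astype(np.float32)))
    # jig plate
    reg=(X>250)&(X<700)&(Y>-350)&(Y<120)
    for nm,lo,hi,xm in(("plate",38,50,(0,0)),("cap",125,150,0)):
        m=((Z>lo)&(Z<hi)&(d>0)&reg).astype(np.uint8); k,l,st,ce=cv2.connectedComponentsWithStats(m)
        for i in range(1,k):
            if st[i,4]>120:
                q=P[l==i]; print(" ",nm,st[i],"zmed",np.median(q[:,2]).round(1),"mean",q.mean(0).round(1),cv2.minAreaRect(q[:,:2].astype(np.float32)))
    # rack heights
    m=(S<60)&(V>40)&(X>300)&(X<650)&(Y>50)&(Y<320)&(d>0)
    h,e=np.histogram(Z[m],bins=np.arange(-4,60,2)); print("  rackz",[(int(a),int(b)) for a,b in zip(e,h) if b>30])
top=cv2.imread("pics/top0.png"); sc=cv2.imread("pics/scene0.png")
a=cv2.resize(top[130:310,110:410],(720,432),interpolation=cv2.INTER_CUBIC)
cv2.imwrite("pics/crop1.png",a)
E
python3 m.py
```

```text
top
 blue [ 578  115   62   96 4075] [609.5 164.2] xyz med [ 641.8 -692.7    5.8] zmin/max [ 1.9 45.3]
 blue [140 165  11  24 135] [144.7 176.3] xyz med [627.9 241.5  18.9] zmin/max [15.6 22.2]
 blue [298 191  20  26 386] [307.8 203.3] xyz med [561.3 -88.1  57.7] zmin/max [ 54.1 101.4]
  tab top n 67 [564.3 -83.1  99.5] ((558.1234741210938, -95.16089630126953), (49.47544860839844, 22.733335494995117), 47.58488845825195)
  plate [ 277  164  115   91 4408] zmed 45.1 mean [ 550.5 -131.3   45.1] ((553.45361328125, -138.03134155273438), (200.2786102294922, 140.34988403320312), 77.14781188964844)
  cap [333 194  21  21 339] zmed 136.9 mean [ 549.  -152.4  136.4] ((549.7724609375, -152.3343505859375), (35.4092903137207, 35.284053802490234), 87.77542877197266)
  rackz [(0, 74), (2, 484), (4, 1381), (6, 1437), (8, 1009), (10, 639), (12, 221), (14, 89), (16, 207), (18, 417), (20, 345), (22, 105)]
scene
 blue [180   0 102  31 618] [228.9  15.3] xyz med [  217.3 -1161.6  -155.5] zmin/max [-162.6 -150.9]
 blue [114  77  64  24 281] [148.9  88.6] xyz med [ 586.4 -745.8   43.2] zmin/max [40.6 45.8]
[... 185 characters left out ...]

  tab top n 54 [564.2 -76.6 101.1] ((564.1862182617188, -77.04926300048828), (16.392587661743164, 11.74625301361084), 81.16645812988281)
 blue [362 472  22   8  92] [375.5 476.5] xyz med [610.4 243.7  19.9] zmin/max [17.3 21.9]
  plate [ 242  219  100  110 3988] zmed 45.6 mean [ 561.4 -108.8   45.6] ((550.527099609375, -135.0282440185547), (202.14376831054688, 140.64601135253906), 77.1363296508789)
  cap [275 229  21  21 352] zmed 137.2 mean [ 549.2 -147.1  136.1] ((547.9999389648438, -148.91769409179688), (35.84006118774414, 35.44524002075195), 15.448882102966309)
  rackz [(2, 149), (4, 1202), (6, 2389), (8, 1596), (10, 1302), (12, 479), (14, 68), (16, 70), (18, 418), (20, 747), (22, 279)]
```

View pics/crop1.png

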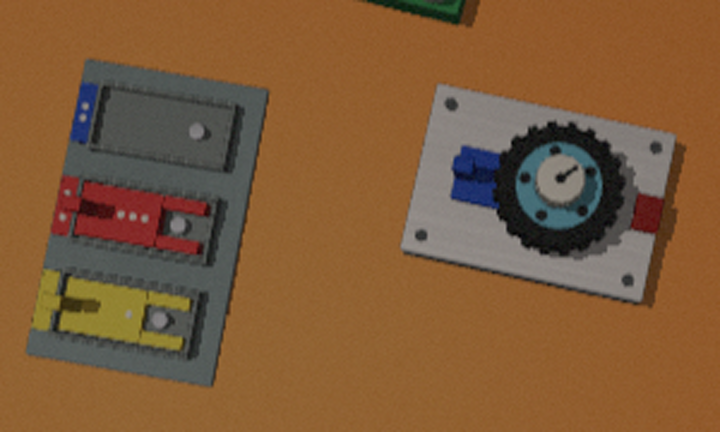

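The close crop confirms the choice: the blue tab sticks out from under the wheel on the left at crop (478,165), the red clamp foot is opposite, and the plate measures 200x140 mm. The axle is at about (549,-150.6) and the jig's yaw is about 77°. I'll move to a hover between jig and rack to measure with the wrist camera.

Call:
play_rows([
  [0.77,-0.6,0,0,0,0,0],
  [0.77,-0.6,0,0,0,0,0],
  [0.77,-0.6,0,0,0,0,0],
  [0.77,-0.6,0,0,0,0,0],
  [0.77,-0.6,0,0,0,0,0],
  [0.77,-0.6,0,0,0,0,0],
  [0.77,-0.6,0,0,0,0,0],
  [0.77,-0.6,0,0,0,0,0],
  [0.77,-0.6,0,0,0,0,0],
  [0.77,-0.6,0,0,0,0,0],
  [0.77,-0.6,0,0,0,0,0],
  [0.77,-0.6,0,0,0,0,0],
])

```text
t: 1.65
ee_pos: [584.7, 59.2, 241.1]
ee_rot: [[0.908, 0.42, -0.0], [0.42, -0.908, -0.0], [-0.0, 0.0, -1.0]]
wrist_force: [1.0, -0.6, 0.5]
opening: 87.2
gripper_force: 0.0
```

Call:
play_rows([
  [0,0,0,0,0,-1,0],
  [0,0,0,0,0,-1,0],
  [0,0,0,0,0,-1,0],
  [0,0,0,0,0,-1,0],
  [0,0,0,0,0,-1,0],
  [0,0,0,0,0,-0.23,0],
  [0,0,0,0,0,0,0],
  [0,0,0,0,0,0,0],
])

```text
t: 2.65
ee_pos: [584.1, 57.3, 241.0]
ee_rot: [[0.224, 0.975, -0.0], [0.975, -0.224, 0.0], [-0.0, -0.0, -1.0]]
wrist_force: [0.3, -0.1, -0.6]
opening: 87.4
gripper_force: 0.0
```

```bash
python3 - <<'E'
from h import *
s=get_state(); im,d=capture("wrist"); cv2.imwrite("pics/wA.png",im[...,::-1]); np.savez("wA.npz",d=d,p=s["ee_pos"],r=s["ee_rot"]); print(s["t"],s["ee_pos"],s["joints"])
E
```

```text
2.65 [584.10412661  57.3152309  241.04330902] [-2.09298207e+00  7.48100860e+00  9.33288204e+01  1.66344399e-03
  7.92116752e+01  1.08627971e+01]
```

View pics/wA.png

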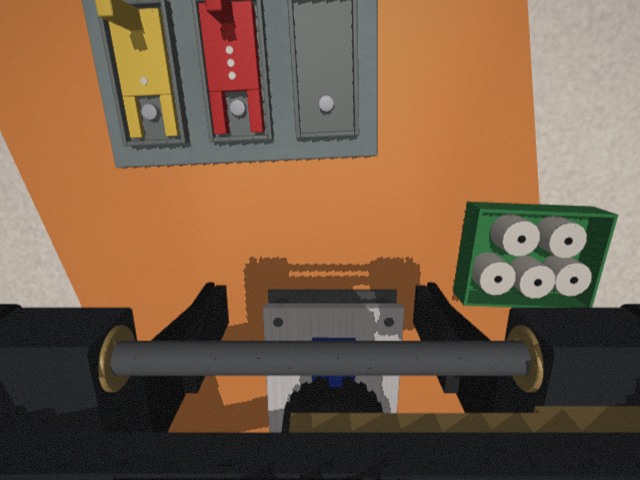

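This view shows the rack at the top, with the blue pocket's pin at (326,103), red's at (237,107) and yellow's at (150,111). The tray is on the right and the gripper hides the lower half. I'll step towards the rack for a second, fuller view.

Call:
play_rows([
  [0.6,0,0,0,0,0,0],
  [0.6,0,0,0,0,0,0],
  [0.3,0,0,0,0,0,0],
  [0,0,0,0,0,0,0],
  [0,0,0,0,0,0,0],
])

```text
t: 3.32
ee_pos: [604.2, 144.1, 241.1]
ee_rot: [[0.224, 0.975, -0.0], [0.975, -0.224, -0.001], [-0.001, -0.0, -1.0]]
wrist_force: [0.4, 0.3, 0.0]
opening: 87.0
gripper_force: 0.0
```

```bash
python3 - <<'E'
from h import *
s=get_state(); im,d=capture("wrist"); cv2.imwrite("pics/wB.png",im[...,::-1]); np.savez("wB.npz",d=d,p=s["ee_pos"],r=s["ee_rot"]); print(s["t"],s["ee_pos"])
C=cam("wrist",s); P=cloud(C,d); Z=P[...,2]
# profile across pocket: print z map coarse
im=im[...,::-1]
m=(P[...,0]>500)&(P[...,0]<720)&(P[...,1]>90)&(P[...,1]<290)&(d>0)
h,e=np.histogram(Z[m],bins=np.arange(-4,70,1)); print([(int(a),int(b)) for a,b in zip(e,h) if b>150])
E
```

```text
3.325 [604.17635455 144.14916459 241.09958816]
[(0, 405), (1, 4082), (2, 8951), (3, 5010), (4, 799), (5, 541), (6, 2988), (7, 4919), (8, 2063), (9, 474), (10, 1870), (11, 3206), (12, 1367), (13, 193), (18, 253), (19, 887), (20, 2095), (21, 1911), (22, 539), (26, 1062), (27, 1947), (28, 785)]
```

View pics/wB.png

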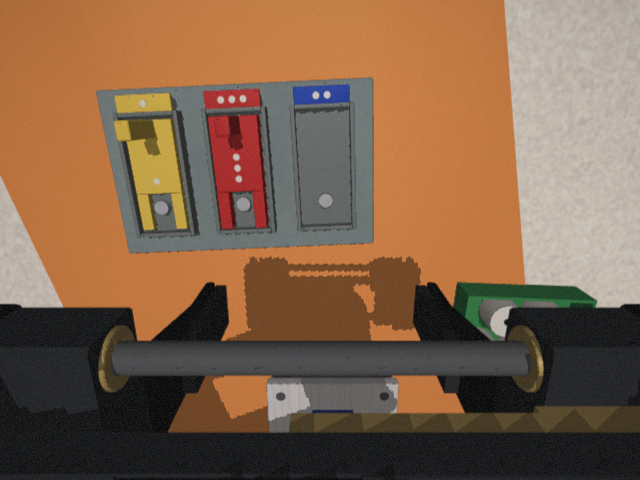

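Here the blue label is at (320,95), the pocket is empty and its pin is at (326,200). I'll measure the pocket's pose, yaw and height from the views.

```bash
cat > p.py <<'E'
from h import *
def load(n):
    if n in("top","scene"): return cv2.imread(f"pics/{n}0.png"),np.load(f"{n}0.npy"),cam(n)
    z=np.load(n+".npz"); return cv2.imread(f"pics/{n}.png"),z["d"],cam("wrist",dict(ee_pos=z["p"],ee_rot=z["r"]))
rays=[]
for n,px,r in(("wB",(326,200),12),("wA",(326,103),12),("top",(192,184.6),7),("scene",(346,422),7)):
    im,d,C=load(n); P=cloud(C,d); hs=cv2.cvtColor(im,cv2.COLOR_BGR2HSV)
    g=cv2.cvtColor(im,cv2.COLOR_BGR2GRAY).astype(int)
    x0,y0=int(px[0])-r,int(px[1])-r; w=g[y0:y0+2*r+1,x0:x0+2*r+1]
    thr=(np.median(w)+np.percentile(w,98))/2; vv,uu=np.nonzero(w>thr)
    c=np.array([uu.mean()+x0,vv.mean()+y0]); rays.append((n,ray(C,c)))
    print(n,"pin px",c.round(1),len(uu),"at z19",onz(C,c,19).round(1),"depth pt",np.median(P[y0:y0+2*r+1,x0:x0+2*r+1][w>thr],0).round(1))
def tri(L):
    A=0;b=0
    for o,dd in L:
        dd=dd/np.linalg.norm(dd); M=np.eye(3)-np.outer(dd,dd); A=A+M; b=b+M@o
    return np.linalg.solve(A,b)
R=dict(rays); print("tri wA,wB",tri([R["wA"],R["wB"]]).round(1),"tri top,scene",tri([R["top"],R["scene"]]).round(1))
for n in("wB","top","scene"):
    im,d,C=load(n); P=cloud(C,d); X,Y,Z=P[...,0],P[...,1],P[...,2]; ok=d>0
    p0=onz(C,[326,200],19)[:2] if n=="wB" else onz(C,{"top":(192,184.6),"scene":(346,422)}[n],19)[:2]
    e=np.array([np.cos(np.radians(77.1)),np.sin(np.radians(77.1))]); f=np.array([-e[1],e[0]])
    a=(X-p0[0])*e[0]+(Y-p0[1])*e[1]; b=(X-p0[0])*f[0]+(Y-p0[1])*f[1]
    md=lambda m:(int(m.sum()),np.median(Z[m]).round(2)) if m.any() else None
    print(n,"floor",md(ok&(a>20)&(a<75)&(abs(b)<15)),"table -x",md(ok&(a>-75)&(a<-50)&(abs(b)<20)),"pin",md(ok&(np.hypot(a,b)<5)),"rack base",md(ok&(a>-10)&(a<60)&(b>-37)&(b<-34)))
    if n=="wB":
        hs=cv2.cvtColor(im,cv2.COLOR_BGR2HSV)
        m=ok&(Z>17)&(Z<24)&(a>-40)&(a<100)&(abs(b)<38)&(hs[...,1]<90)&(np.hypot(a,b)>12)
        q=P[m][:,:2].astype(np.float32); print("walls",m.sum(),cv2.minAreaRect(q))
        fm=(ok&(Z<14)&(Z>9)&(a>-30)&(a<90)&(abs(b)<28)).astype(np.uint8); k,l,st,ce=cv2.connectedComponentsWithStats(fm); i=1+st[1:,4].argmax()
        print("floor",cv2.minAreaRect(P[l==i][:,:2].astype(np.float32)))
        bm=((hs[...,0]>108)&(hs[...,0]<128)&(hs[...,1]>120)).astype(np.uint8); k,l,st,ce=cv2.connectedComponentsWithStats(bm); i=1+st[1:,4].argmax()
        print("label",ce[i],np.median(P[l==i],0).round(1),onz(C,ce[i],19).round(1))
        rm=ok&(Z>4.7)&(X>450)&(a<130)&(a>-60)&(b<50)&(b>-20)
        # rack -x edge line
        for s in range(-15,36,5):
            k=ok&(abs(b-s)<2.5)&(Z>5)&(a>-80)&(a<0); print(s,np.round(np.percentile(a[k],1),1),end="; ")
        for lab,lo,hi in(("b-wall",0,45),("b+wall",-0,-45)):
            pass
        print()
        for s in range(10,80,10):
            k=ok&(abs(a-s)<4)&(Z>17)&(Z<24); bb=b[k&(abs(b)<36)]; print(s,np.round([bb.min(),bb[bb<0].max() if (bb<0).any() else 0,bb[bb>0].min() if (bb>0).any() else 0,bb.max()],1))
E
python3 p.py
```

```text
wB pin px [325.3 200.2] 136 at z19 [611.1 148.6  19. ] depth pt [611.1 148.7  20.3]
wA pin px [325.9 102.5] 162 at z19 [611.2 148.8  19. ] depth pt [611.2 148.8  20.5]
top pin px [191.4 184.4] 30 at z19 [610.  146.8  19. ] depth pt [610.8 147.   18.4]
scene pin px [345. 422.] 47 at z19 [608.1 149.6  19. ] depth pt [608.3 149.8  19.9]
tri wA,wB [611.2 148.8  20.2] tri top,scene [609.1 148.3  17.4]
wB floor (8187, np.float64(310.33)) table -x (790, np.float64(2.48)) pin (83, np.float64(20.31)) rack base (1743, np.float64(322.93))
walls 1740 ((617.3414306640625, 182.75784301757812), (128.8290252685547, 58.134300231933594), 79.61711120605469)
floor ((616.417724609375, 177.302734375), (110.8570785522461, 50.282039642333984), 79.53191375732422)
label [320.82051282  94.03263403] [628.3 243.5  20.4] [628.4 243.5  19. ]
-15 -48.7; -10 -48.8; -5 -48.8; 0 -50.2; 5 -49.8; 10 -49.9; 15 -50.1; 20 -49.8; 25 -51.0; 30 -51.0; 35 -51.2; 
10 [-27.8  -0.9   1.   29.8]
20 [-27.6 -23.5  26.5  30.6]
30 [-26.3 -23.2  27.3  31.1]
40 [-25.9 -22.4  27.3  31. ]
50 [-25.7 -22.   27.9  31.8]
60 [-25.6 -21.6  28.6  32.5]
70 [-25.2 -21.4  28.6  32.2]
top floor (394, np.float64(9.88)) table -x (241, np.float64(1.27)) pin (23, np.float64(18.15)) rack base (49, np.float64(5.39))
scene floor (664, np.float64(10.86)) table -x (313, np.float64(1.91)) pin (27, np.float64(19.94)) rack base (83, np.float64(6.7))
```

The pocket is at (611.2,148.8) with yaw 79.6° and its floor at z≈9–10. The sizes check: pin 18 mm above the table, inside 110x50. Next I'll go to the jig and view the tab with the wrist camera at the same offset.

Call:
play_rows([
  [-0.84,0.03,0,0,0,0,0],
  [-0.84,0.03,0,0,0,0,0],
  [-0.84,0.03,0,0,0,0,0],
  [-0.84,0.04,0,0,0,0,0],
  [-0.84,0.04,0,0,0,0,0],
  [-0.84,0.03,0,0,0,0,0],
  [0,0,0,0,0,0,0.45],
  [0,0,0,0,0,0,0.45],
])

```text
t: 4.38
ee_pos: [548.1, -152.9, 241.3]
ee_rot: [[0.225, 0.974, 0.0], [0.974, -0.225, 0.0], [0.0, -0.0, -1.0]]
wrist_force: [-0.9, -0.1, 0.2]
opening: 74.2
gripper_force: 0.0
```

```bash
python3 - <<'E'
from h import *
s=get_state(); im,d=capture("wrist"); im=im[...,::-1].copy(); cv2.imwrite("pics/wC.png",im); np.savez("wC.npz",d=d,p=s["ee_pos"],r=s["ee_rot"]); print(s["t"],s["ee_pos"],s["opening"])
C=cam("wrist",s); P=cloud(C,d); hs=cv2.cvtColor(im,cv2.COLOR_BGR2HSV); Z=P[...,2]
b=(hs[...,0]>105)&(hs[...,0]<130)&(hs[...,1]>120)&(d>0)
for nm,lo,hi in(("tab",96,108),("body",52,64)):
    m=(b&(Z>lo)&(Z<hi)).astype(np.uint8); k,l,st,ce=cv2.connectedComponentsWithStats(m); i=1+st[1:,4].argmax(); q=P[l==i]
    print(nm,st[i],ce[i].round(1),"z",np.median(q[:,2]).round(1),q.mean(0).round(1),cv2.minAreaRect(q[:,:2].astype(np.float32)),"ray",onz(C,ce[i],np.median(q[:,2])).round(1))
m=((Z>42)&(Z<52)&(d>0)&(abs(P[...,0]-555)<150)).astype(np.uint8); k,l,st,ce=cv2.connectedComponentsWithStats(m); i=1+st[1:,4].argmax(); q=P[l==i]
print("plate",np.median(q[:,2]),cv2.minAreaRect(q[:,:2].astype(np.float32)))
E
```

```text
4.375 [ 548.09803246 -152.92571835  241.30863886] 74.1839215516969
tab [313 115  17  23 370] [321.4 125.9] z 102.3 [567.3 -78.2 102.3] ((566.9564208984375, -78.32427978515625), (15.108530044555664, 11.327242851257324), 77.38734436035156) ray [567.3 -78.2 102.3]
body [ 295  115   53   49 1947] [321.2 138.7] z 58.4 [564.6 -89.2  58.4] ((564.483642578125, -89.604736328125), (38.38405227661133, 43.105018615722656), 77.00358581542969) ray [564.6 -89.1  58.4]
plate 46.34340552601623 ((553.548095703125, -136.61785888671875), (199.26377868652344, 140.5918731689453), 77.04984283447266)
```

View pics/wC.png

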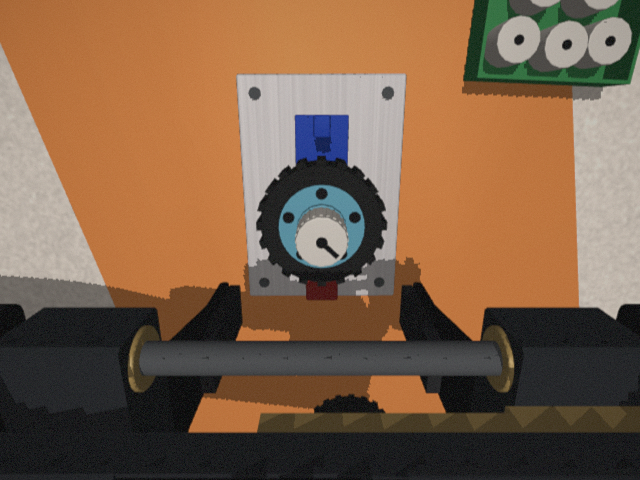

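The wrist view shows the tab at (321,126), the wheel and cap at (321,215), and a clear way out. The tab is at (567,-78.3) with its top at z 101–102 and size 15x11, which matches the text. I'll approach, descend and grip.

Call:
play_rows([
  [0.64,0.01,0,0,0,0,0.45],
  [0.64,0,0,0,0,0,0.45],
  [0,0,0.8,0,0,0,0.45],
  [0,0,0.8,0,0,0,0.45],
  [0,0,0.6,0,0,0,0.45],
  [0,0,0.4,0,0,0,0.45],
  [0,0,0,0,0,0,0.45],
  [0,0,0,0,0,0,0.45],
], newtons=15)

```text
t: 5.42
ee_pos: [567.1, -77.1, 86.4]
ee_rot: [[0.222, 0.975, 0.002], [0.975, -0.222, -0.0], [-0.0, 0.002, -1.0]]
wrist_force: [0.6, -0.6, 0.0]
opening: 48.0
gripper_force: 0.0
```

Call:
play_rows([
  [0,0,0,0,0,0,1],
  [0,0,0,0,0,0,1],
  [0,0,0,0,0,0,1],
  [0,0,0,0,0,0,1],
  [0,0,0,0,0,0,1],
  [0,0,0,0,0,0,1],
], newtons=40)

```text
t: 6.18
ee_pos: [566.3, -77.7, 85.3]
ee_rot: [[0.223, 0.975, -0.0], [0.975, -0.223, -0.0], [-0.0, 0.0, -1.0]]
wrist_force: [-0.7, 0.5, 1.4]
opening: 11.6
gripper_force: 40.0
```

Gripped at 11.6 mm. Drawing it out level.

Call:
play_rows([
  [0.1,0,0,0,0,0,1],
  [0.2,0,0,0,0,0,1],
  [0.2,0,0,0,0,0,1],
  [0.2,0,0,0,0,0,1],
  [0.2,0,0,0,0,0,1],
  [0.2,0,0,0,0,0,1],
  [0.2,0,0,0,0,0,1],
  [0.2,0,0,0,0,0,1],
  [0.05,0,0,0,0,0,1],
  [0,0,0,0,0,0,1],
])

```text
t: 7.42
ee_pos: [587.1, 13.7, 85.3]
ee_rot: [[0.223, 0.975, 0.0], [0.975, -0.223, 0.001], [0.001, 0.0, -1.0]]
wrist_force: [0.2, 1.8, 1.0]
opening: 11.5
gripper_force: 40.0
```

Call:
play_rows([
  [0,0,-0.1,0,0,0,1],
  [0,0,-0.3,0,0,0,1],
  [0,0,-0.4,0,0,0,1],
  [0,0,-0.2,0,0,0,1],
  [0,0,0,0,0,0,1],
  [0,0,0,0,0,0,1],
])

```text
t: 8.18
ee_pos: [586.5, 12.9, 144.6]
ee_rot: [[0.223, 0.975, -0.001], [0.975, -0.223, 0.0], [-0.0, -0.001, -1.0]]
wrist_force: [-0.1, -0.6, -1.1]
opening: 11.9
gripper_force: 40.0
```

```bash
cat > held.py <<'E'
from h import *
import sys
tag=sys.argv[1]; s=get_state(); p=np.array(s["ee_pos"]); R=np.array(s["ee_rot"]); print(s["t"],p.round(1),s["opening"],np.round(s["wrist_force"],1),np.round(s["wrist_torque"],2))
out=[]
for n in("top","scene"):
    im,d=capture(n); im=im[...,::-1].copy(); out.append(im); cv2.imwrite(f"pics/{n}{tag}.png",im); np.save(f"{n}{tag}.npy",d); C=cam(n); P=cloud(C,d)
    hs=cv2.cvtColor(im,cv2.COLOR_BGR2HSV); b=(hs[...,0]>105)&(hs[...,0]<130)&(hs[...,1]>110)&(d>0)
    T=(P-p)@R; b&=(abs(T[...,1])<40)&(T[...,0]>-120)&(T[...,0]<20)&(T[...,2]>15)&(T[...,2]<45)
    if not b.any(): print(n,"none"); continue
    q=T[b]
    c=np.polyfit(q[:,0],q[:,2],1); print(n,len(q),"tool-x range",np.percentile(q[:,0],[1,99]).round(1),"top depth z at x=-30",np.polyval(c,-30).round(1),"pitch deg",np.degrees(c[0]).round(2))
    for lo,hi in((-45,-30),(-60,-45),(-75,-60),(-90,-75)):
        k=(q[:,0]>lo)&(q[:,0]<hi)
        if k.sum()>8: print("  x",lo,hi,"y edges",np.percentile(q[k,1],[2,98]).round(1),k.sum())
    print("  rect",cv2.minAreaRect(q[:,:2].astype(np.float32)))
E
python3 held.py D
```

```text
8.175 [586.5  12.9 144.6] 11.8935678477061 [-0.1 -0.6 -1.1] [-0.01 -0.09 -0.01]
top 704 tool-x range [-96.7 -20.7] top depth z at x=-30 28.2 pitch deg -1.27
  x -45 -30 y edges [-20.4  19.6] 179
  x -60 -45 y edges [-20.5  20.1] 183
  x -75 -60 y edges [-20.5  20.6] 114
  x -90 -75 y edges [-20.8  20.5] 95
  rect ((-58.284454345703125, 0.15838623046875), (78.5125503540039, 42.14839172363281), 0.1331329047679901)
scene 21 tool-x range [-93.5   9.2] top depth z at x=-30 27.6 pitch deg -0.3
  rect ((-41.038570404052734, 13.477853775024414), (18.56813621520996, 106.5808334350586), 74.11620330810547)
```

The block is drawn out, held centred, and level to about 1°. I'll carry it over the pocket, stop just above and check.

Call:
play_rows([
  [0.4,-0.02,0,0,0,-0.24,1],
  [0.63,0,0,0,0,0,1],
  [0.63,0,0,0,0,0,1],
  [0.63,0,0,0,0,0,1],
  [0.63,0,0,0,0,0,1],
  [0.4,0,0,0,0,0,1],
  [0.21,0,0,0,0,0,1],
  [0,0,0.4,0,0,0,1],
  [0,0,0.4,0,0,0,1],
  [0,0,0.3,0,0,0,1],
  [0,0,0.1,0,0,0,1],
  [0,0,0,0,0,0,1],
])

```text
t: 9.78
ee_pos: [625.4, 221.0, 73.1]
ee_rot: [[0.183, 0.983, -0.0], [0.983, -0.183, -0.0], [-0.0, -0.0, -1.0]]
wrist_force: [-0.3, 0.0, -1.0]
opening: 12.0
gripper_force: 40.0
```

```bash
python3 held.py E; python3 - <<'E'
from h import *
s=get_state(); print(np.array(s["ee_rot"]).round(3).tolist())
im,d=capture("wrist"); a=im[...,::-1]
t=cv2.imread("pics/topE.png"); t=cv2.resize(t[140:300,110:230],(450,600),interpolation=cv2.INTER_CUBIC)
cv2.imwrite("pics/E2.png",np.hstack([t,cv2.resize(a[120:480,180:480],(350,420))[:420] if 0 else cv2.copyMakeBorder(cv2.resize(a[:,170:470],(350,560)),0,40,0,0,cv2.BORDER_CONSTANT)]))
E
```

```text
9.775 [625.4 221.   73.1] 11.993322501463444 [-0.3  0.  -1. ] [ 0.03 -0.04 -0.01]
top 828 tool-x range [-97.6  -8.7] top depth z at x=-30 28.7 pitch deg -1.1
  x -45 -30 y edges [-20.3  21.4] 159
  x -60 -45 y edges [-20.2  21.9] 153
  x -75 -60 y edges [-20.3  21.5] 119
  x -90 -75 y edges [-20.8  21.2] 80
  rect ((-52.320228576660156, 0.7760696411132812), (93.60784912109375, 43.085838317871094), 0.19478456676006317)
scene 132 tool-x range [-86.  -53.6] top depth z at x=-30 26.0 pitch deg -1.41
  x -60 -45 y edges [ 6.1 20.1] 41
  x -75 -60 y edges [10.4 20.2] 63
  x -90 -75 y edges [12.7 20.1] 28
  rect ((-70.03570556640625, 13.843059539794922), (14.814201354980469, 33.91379165649414), 86.58943939208984)
[[0.182, 0.983, 0.002], [0.983, -0.182, 0.0], [0.001, 0.002, -1.0]]
```

View pics/E2.png

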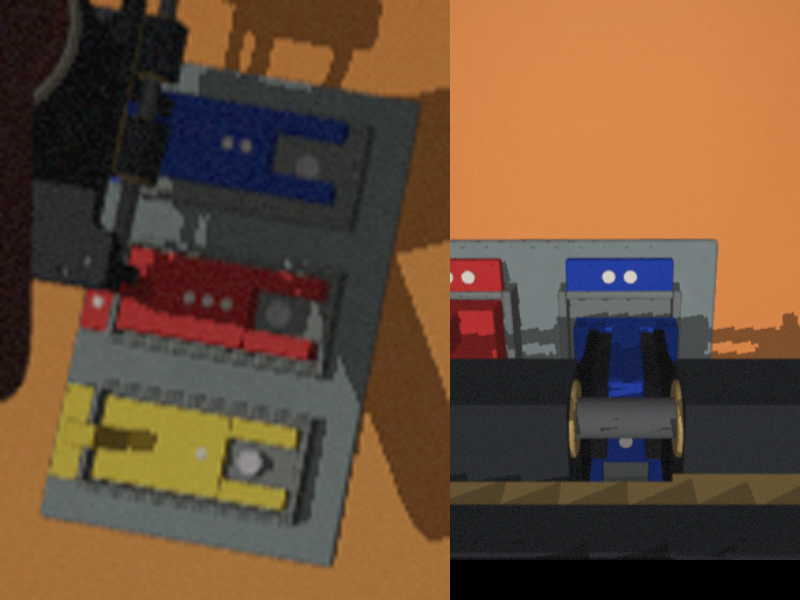

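The picture shows the block aligned over the blue pocket, with the pin visible inside the slot at (307,167) and all neighbours untouched. Removing the camera bias leaves the block about 1.7 mm too far in +tool y. I'll correct that and lower gently.

Call:
play_rows([
  [0,-0.028,0,0,0,0,1],
  [0,0,0.1,0,0,0,1],
  [0,0,0.1,0,0,0,1],
  [0,0,0.05,0,0,0,1],
  [0,0,0.03,0,0,0,1],
  [0,0,0.03,0,0,0,1],
  [0,0,0.02,0,0,0,1],
  [0,0,0,0,0,0,1],
])

```text
t: 10.92
ee_pos: [623.8, 221.6, 53.4]
ee_rot: [[0.182, 0.983, -0.0], [0.983, -0.182, 0.0], [0.0, -0.0, -1.0]]
wrist_force: [-1.0, -0.3, -1.2]
opening: 11.3
gripper_force: 40.0
```

Call:
play_rows([
  [0,0,0.015,0,0,0,1],
  [0,0,0.015,0,0,0,1],
  [0,0,0.01,0,0,0,1],
  [0,0,0,0,0,0,1],
])

```text
t: 11.42
ee_pos: [623.7, 221.6, 50.9]
ee_rot: [[0.182, 0.983, -0.0], [0.983, -0.182, -0.0], [-0.0, -0.0, -1.0]]
wrist_force: [-0.0, 0.1, -1.3]
opening: 11.6
gripper_force: 40.0
```

Call:
play_rows([
  [0,0,0.01,0,0,0,1],
  [0,0,0.005,0,0,0,1],
  [0,0,0,0,0,0,1],
])

```text
t: 11.8
ee_pos: [623.8, 221.6, 50.4]
ee_rot: [[0.182, 0.983, 0.0], [0.983, -0.182, -0.0], [0.0, 0.0, -1.0]]
wrist_force: [-1.3, 0.0, 0.7]
opening: 11.6
gripper_force: 40.0
```

Call:
play_rows([
  [0,0,0.01,0,0,0,1],
  [0,0,0,0,0,0,1],
])

```text
t: 12.05
ee_pos: [623.8, 221.6, 50.4]
ee_rot: [[0.182, 0.983, 0.0], [0.983, -0.182, -0.0], [-0.0, 0.0, -1.0]]
wrist_force: [-2.1, -1.1, 5.6]
opening: 11.7
gripper_force: 40.0
```

Call:
play_rows([
  [0,0,0.01,0,0,0,1],
  [0,0,0,0,0,0,1],
])

```text
t: 12.3
ee_pos: [623.9, 221.7, 50.3]
ee_rot: [[0.182, 0.983, 0.0], [0.983, -0.182, -0.0], [-0.0, 0.0, -1.0]]
wrist_force: [-4.8, -2.3, 7.9]
opening: 11.7
gripper_force: 40.0
```

Contact at block underside z≈10, which matches the pocket floor. Opening slightly, rising, and checking.

Call:
play_rows([
  [0,0,0,0,0,0,0.75],
  [0,0,0,0,0,0,0.72],
  [0,0,0,0,0,0,0.72],
  [0,0,-0.1,0,0,0,0.72],
  [0,0,-0.5,0,0,0,0.72],
  [0,0,-0.9,0,0,0,0.72],
  [0,0,-0.9,0,0,0,0.72],
  [-0.8,0,-0.6,0,0,0,0.72],
  [-0.9,0,0,0,0,0,0.5],
  [-0.6,0,0,0,0,0,0.5],
  [0,0,0,0,0,0,0.5],
  [0,0,0,0,0,0,0.5],
])

```text
t: 13.8
ee_pos: [598.8, 86.3, 229.3]
ee_rot: [[0.183, 0.983, 0.001], [0.983, -0.183, 0.001], [0.001, 0.0, -1.0]]
wrist_force: [-0.3, 0.3, 0.6]
opening: 43.1
gripper_force: 0.0
```

```bash
cat > seat.py <<'E'
from h import *
s=get_state(); im,d=capture("wrist"); im=im[...,::-1].copy(); cv2.imwrite("pics/wF.png",im); print(s["t"],s["ee_pos"].round(1))
def rep(n,im,d,C):
    P=cloud(C,d); Z=P[...,2]; hs=cv2.cvtColor(im,cv2.COLOR_BGR2HSV); b=(hs[...,0]>105)&(hs[...,0]<130)&(hs[...,1]>110)&(d>0)
    e=np.array([.1805,.9836]); f=np.array([-e[1],e[0]]); o=np.array([610.2,148.4])
    a=(P[...,:2]-o)@e; c=(P[...,:2]-o)@f
    b&=(a>-40)&(a<130)&(abs(c)<40)
    for lo,hi in((-22,0),(0,25),(25,45),(45,64),(66,82),(86,110)):
        k=b&(a>lo)&(a<hi); 
        if k.sum()>5: print(n,lo,hi,k.sum(),"z p10/50/90",np.percentile(Z[k],[10,50,90]).round(1),"c",np.percentile(c[k],[2,98]).round(1))
    k=b&(Z<35)&(a<62); print(n,"body a-range",np.percentile(a[k],[1,99]).round(1), cv2.minAreaRect(P[k][:,:2].astype(np.float32)))
    t=b&(Z>50); 
    if t.sum()>5: print(n,"tab",t.sum(),P[t].mean(0).round(1),"a",np.percentile(a[t],[1,99]).round(1))
rep("wrist",im,d,cam("wrist",s))
for n in("top","scene"):
    im2,d2=capture(n); im2=im2[...,::-1].copy(); cv2.imwrite(f"pics/{n}F.png",im2); rep(n,im2,d2,cam(n))
cv2.imwrite("pics/F.png",cv2.resize(im[20:300,80:480],(800,560)))
E
python3 seat.py
```

```text
13.8 [598.8  86.3 229.3]
wrist -22 0 595 z p10/50/90 [22.4 23.4 24.4] c [-22.4  20.5]
wrist 0 25 1047 z p10/50/90 [22.3 23.3 24.3] c [-22.2  19.9]
wrist 25 45 1182 z p10/50/90 [22.4 23.4 24.3] c [-22.3  20.1]
wrist 45 64 1240 z p10/50/90 [22.4 23.4 24.4] c [-22.2  19.3]
wrist 66 82 1244 z p10/50/90 [22.5 24.1 67.6] c [-21.9  19.6]
wrist 86 110 1031 z p10/50/90 [19.3 20.4 21.5] c [-24.9  23.1]
wrist body a-range [-20.4  61.3] ((615.0164184570312, 168.10507202148438), (83.6023178100586, 43.703060150146484), 79.3659896850586)
wrist tab 534 [621.8 205.6  99.7] a [-38.6  81.9]
top body a-range [-7.1 -7.1] ((630.6759643554688, 137.40493774414062), (0.0, 0.0), 0.0)
scene -22 0 164 z p10/50/90 [20.8 22.5 24.3] c [-19.6  22.9]
scene 0 25 295 z p10/50/90 [20.4 22.7 24.6] c [-19.6  22.6]
scene 25 45 327 z p10/50/90 [20.7 22.9 24.6] c [-19.4  22.2]
scene 45 64 340 z p10/50/90 [21.  22.8 24.8] c [-20.1  22.1]
scene 66 82 303 z p10/50/90 [21.1 24.1 66.9] c [-20.1  22. ]
scene 86 110 103 z p10/50/90 [17.6 19.9 21.4] c [-3.7 26.3]
scene body a-range [-19.6  61.4] ((612.3383178710938, 168.8103790283203), (83.09667205810547, 43.819740295410156), 79.24622344970703)
scene tab 111 [623.1 222.4  64.9] a [67.  82.6]
```

View pics/F.png

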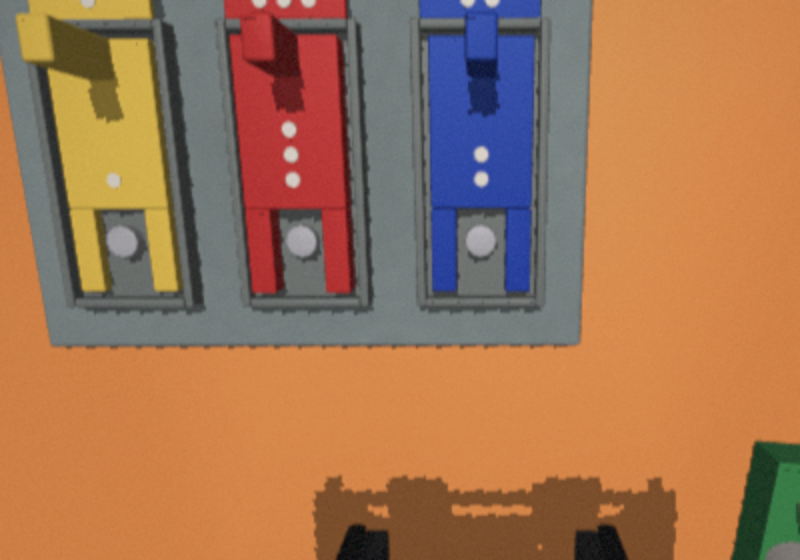

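The block lies flat and fully home: level at z 23.4 along its whole length, with the pin at (480,240) in the slot and margin all round. Neighbours are unmoved. Next is the cap: I go over it with the wrist turned well anticlockwise, then look from that second yaw so any mount bias cancels.

Call:
play_rows([
  [-0.8,-0.02,-0.1,0,0,0,0.3],
  [-0.8,-0.02,-0.1,0,0,0,0.3],
  [-0.8,-0.02,0,0,0,0,0.3],
  [-0.8,-0.02,0,0,0,0,0.3],
  [-0.8,-0.02,0,0,0,0,0.3],
  [0,0,0,0,0,-1,0.3],
  [0,0,0,0,0,-1,0.3],
  [0,0,0,0,0,-1,0.3],
  [0,0,0,0,0,-1,0.3],
  [0,0,0,0,0,-1,0.3],
  [0,0,0,0,0,-1,0.3],
  [0,0,0,0,0,-1,0.3],
])

```text
t: 15.45
ee_pos: [549.4, -148.0, 240.8]
ee_rot: [[-0.865, 0.501, -0.0], [0.501, 0.865, 0.0], [0.0, 0.0, -1.0]]
wrist_force: [-0.1, 0.1, 1.0]
opening: 60.6
gripper_force: 0.0
```

Call:
play_rows([
  [0,0,0,0,0,-1,0.3],
  [0,0,0,0,0,-1,0.3],
  [0,0,0,0,0,-1,0.3],
  [0,0,0,0,0,-1,0.3],
  [0,0,0,0,0,-1,0.3],
  [0,0,0,0,0,-0.7,0.3],
  [0,0,0,0,0,0,0.3],
  [0,0,0,0,0,0,0.3],
])

```text
t: 16.45
ee_pos: [549.1, -148.5, 240.8]
ee_rot: [[-0.896, -0.445, -0.0], [-0.445, 0.896, 0.0], [0.0, 0.0, -1.0]]
wrist_force: [0.7, -0.2, 0.3]
opening: 61.1
gripper_force: 0.0
```

```bash
cat > cap.py <<'E'
from h import *
s=get_state(); im,d=capture("wrist"); im=im[...,::-1].copy(); cv2.imwrite("pics/wG.png",im)
print(s["t"],s["ee_pos"].round(1),np.round(s["joints"],1),"yaw",np.degrees(np.arctan2(s["ee_rot"][1,0],s["ee_rot"][0,0])).round(1))
def rep(n,im,d,C):
    P=cloud(C,d); Z=P[...,2]; hs=cv2.cvtColor(im,cv2.COLOR_BGR2HSV)
    m=((d>0)&(Z>128)&(Z<145)&(np.hypot(P[...,0]-549,P[...,1]+150)<40)).astype(np.uint8); k,l,st,ce=cv2.connectedComponentsWithStats(m); i=1+st[1:,4].argmax()
    z=np.percentile(Z[l==i],70); top=(l==i)&(abs(Z-z)<2.5)&(hs[...,2]>90)
    c,r=cv2.minEnclosingCircle(P[top][:,:2].astype(np.float32))
    h=(np.hypot(P[...,0]-c[0],P[...,1]-c[1])<15)&(abs(Z-z)<4)&(hs[...,2]<70)&(hs[...,1]<256)
    dk=P[h][:,:2]-c
    far=dk[np.hypot(*dk.T)>6]; a=np.degrees(np.arctan2(far[:,1].mean(),far[:,0].mean())) if len(far) else None
    print(n,"topz",z.round(1),"circle",np.round(c,1),round(r,1),"mean",P[top].mean(0).round(1),"line ang",a,len(far))
z=np.load("wC.npz"); rep("wC",cv2.imread("pics/wC.png"),z["d"],cam("wrist",dict(ee_pos=z["p"],ee_rot=z["r"])))
rep("wG",im,d,cam("wrist",s))
for n in("top","scene"): rep(n,cv2.imread(f"pics/{n}0.png"),np.load(f"{n}0.npy"),cam(n))
E
python3 cap.py
```

```text
16.45 [ 549.1 -148.5  240.8] [ -23.1    5.    96.     0.    79.  -139.5] yaw -153.6
wC topz 138.5 circle [ 548.4 -152.1] 17.9 mean [ 548.3 -151.3  138.2] line ang -56.499126688373686 44
wG topz 138.5 circle [ 550.2 -151. ] 17.9 mean [ 549.5 -151.   138.1] line ang -57.83614279531762 59
top topz 137.6 circle [ 549.5 -152.5] 18.0 mean [ 549.2 -152.2  137.1] line ang -57.15800723408417 8
scene topz 138.1 circle [ 548.5 -149.8] 18.8 mean [ 548.  -148.7  137.7] line ang -65.17209217659504 8
```

Cap centre is (549.3,-151.3) from two opposed wrist yaws, with the fixed cameras agreeing within 1.5 mm. Its top is at z ≈137 and the line angle is -57.5°. Descending and gripping.

Call:
play_rows([
  [0.018,-0.043,0.8,0,0,0,0.3],
  [0,0,0.6,0,0,0,0.3],
  [0,0,0.3,0,0,0,0.3],
  [0,0,0.17,0,0,0,0.3],
  [0,0,0,0,0,0,0.3],
  [0,0,0,0,0,0,0.3],
], newtons=10)

```text
t: 17.25
ee_pos: [550.2, -152.2, 130.3]
ee_rot: [[-0.895, -0.446, 0.002], [-0.446, 0.895, -0.001], [-0.002, -0.002, -1.0]]
wrist_force: [0.4, -1.0, 0.1]
opening: 61.1
gripper_force: 0.0
```

Call:
play_rows([
  [0,0,0,0,0,0,1],
  [0,0,0,0,0,0,1],
  [0,0,0,0,0,0,1],
  [0,0,0,0,0,0,1],
  [0,0,0,0,0,0,1],
], newtons=15)

```text
t: 17.88
ee_pos: [549.0, -151.3, 128.8]
ee_rot: [[-0.895, -0.446, -0.0], [-0.446, 0.895, 0.001], [0.0, 0.001, -1.0]]
wrist_force: [-2.3, 3.2, 2.5]
opening: 35.8
gripper_force: 15.0
```

```bash
cat > st.py <<'E'
from h import *
s=get_state(); R=np.array(s["ee_rot"])
print(s["t"],np.round(s["ee_pos"],2),"yaw",np.degrees(np.arctan2(R[1,0],R[0,0])).round(2),"j6",round(s["joints"][5],2),"F",np.round(s["wrist_force"],1),"Ftool",(R.T@s["wrist_force"]).round(1),"T",np.round(s["wrist_torque"],3),"open",round(s["opening"],1),s["gripper_force"])
E
python3 st.py
```

```text
17.875 [ 549.   -151.31  128.84] yaw -153.49 j6 -139.87 F [-2.3  3.2  2.5] Ftool [ 0.7  3.9 -2.5] T [0.599 0.203 0.038] open 35.8 14.99406744260341
```

Gripped at 35.8 mm with a small side force of 3.9 N, which I trim out. Now turning clockwise (+rz about the down-pointing tool) and following the thread down.

Call:
play_rows([
  [0,0.006,0,0,0,0,1],
  [0,0,0.0014,0,0,1,1],
  [0,0,0.0014,0,0,1,1],
  [0,0,0.0014,0,0,1,1],
  [0,0,0.0014,0,0,1,1],
  [0,0,0.0014,0,0,1,1],
  [0,0,0.0014,0,0,1,1],
  [0,0,0.0014,0,0,1,1],
  [0,0,0.0014,0,0,1,1],
  [0,0,0.0014,0,0,1,1],
  [0,0,0,0,0,0,1],
], newtons=25)

```text
t: 19.25
ee_pos: [549.0, -151.1, 128.1]
ee_rot: [[-0.448, 0.894, 0.0], [0.894, 0.448, 0.001], [0.0, 0.0, -1.0]]
wrist_force: [-1.9, 3.1, 3.3]
opening: 35.5
gripper_force: 25.0
```

```bash
python3 st.py
```

```text
19.25 [ 549.04 -151.12  128.07] yaw 116.59 j6 -49.94 F [-1.9  3.1  3.3] Ftool [ 3.6 -0.3 -3.3] T [ 0.668  0.171 -0.044] open 35.5 24.9936765152961
```

Call:
play_rows([
  [0.006,0,0.0014,0,0,1,1],
  [0,0,0.0014,0,0,1,1],
  [0,0,0.0014,0,0,1,1],
  [0,0,0.0014,0,0,1,1],
  [0,0,0.0014,0,0,1,1],
  [0,0,0,0,0,0,1],
])

```text
t: 20.0
ee_pos: [549.1, -151.1, 127.7]
ee_rot: [[0.395, 0.919, 0.001], [0.919, -0.395, 0.0], [0.0, 0.001, -1.0]]
wrist_force: [0.5, 2.0, 2.7]
opening: 35.6
gripper_force: 25.0
```

```bash
python3 st.py
```

```text
20.0 [ 549.14 -151.09  127.74] yaw 66.76 j6 -0.09 F [0.5 2.  2.7] Ftool [ 2.  -0.3 -2.7] T [ 0.52   0.053 -0.061] open 35.6 24.99311016406864
```

Call:
play_rows([
  [0.003,0,0.0014,0,0,1,1],
  [0,0,0.0014,0,0,1,1],
  [0,0,0,0,0,0,1],
])

```text
t: 20.38
ee_pos: [549.2, -151.1, 127.6]
ee_rot: [[0.684, 0.73, 0.001], [0.73, -0.684, -0.0], [0.0, 0.001, -1.0]]
wrist_force: [1.6, 2.7, 2.6]
opening: 35.5
gripper_force: 25.0
```

```bash
python3 st.py
```

```text
20.375 [ 549.19 -151.06  127.57] yaw 46.86 j6 19.83 F [1.6 2.7 2.6] Ftool [ 3.1 -0.7 -2.6] T [ 0.423 -0.025 -0.066] open 35.5 24.993134010583162
```

Call:
play_rows([
  [0,0,0.0014,0,0,1,1],
  [0,0,0.0014,0,0,1,1],
  [0,0,0,0,0,0,1],
])

```text
t: 20.75
ee_pos: [549.2, -151.1, 127.4]
ee_rot: [[0.892, 0.453, 0.001], [0.453, -0.892, -0.0], [0.001, 0.001, -1.0]]
wrist_force: [0.7, 2.4, 3.4]
opening: 35.6
gripper_force: 25.0
```

```bash
python3 st.py
```

```text
20.75 [ 549.21 -151.1   127.4 ] yaw 26.91 j6 39.77 F [0.7 2.4 3.4] Ftool [ 1.7 -1.8 -3.4] T [ 0.408 -0.095 -0.009] open 35.6 24.993059090338647
```

Call:
play_rows([
  [0,0,0.0014,0,0,1,1],
  [0,0,0.0014,0,0,1,1],
  [0,0,0,0,0,0,1],
])

```text
t: 21.12
ee_pos: [549.2, -151.2, 127.2]
ee_rot: [[0.993, 0.121, 0.001], [0.121, -0.993, -0.0], [0.001, 0.0, -1.0]]
wrist_force: [1.3, 1.7, 2.4]
opening: 35.4
gripper_force: 25.0
```

```bash
python3 st.py
```

```text
21.125 [ 549.21 -151.15  127.24] yaw 6.93 j6 59.75 F [1.3 1.7 2.4] Ftool [ 1.5 -1.6 -2.4] T [ 0.364 -0.145 -0.085] open 35.4 24.993050722405314
```

Call:
play_rows([
  [0,0,0.0014,0,0,1,1],
  [0,0,0.0007,0,0,0.5,1],
  [0,0,0,0,0,0,1],
])

```text
t: 21.5
ee_pos: [549.2, -151.2, 127.1]
ee_rot: [[0.99, -0.141, 0.001], [-0.141, -0.99, -0.0], [0.001, 0.0, -1.0]]
wrist_force: [1.0, 1.3, 2.3]
opening: 35.3
gripper_force: 25.0
```

```bash
python3 st.py
```

```text
21.5 [ 549.24 -151.19  127.14] yaw -8.08 j6 74.77 F [1.  1.3 2.3] Ftool [ 0.8 -1.4 -2.3] T [ 0.284 -0.289 -0.052] open 35.3 24.9923905916512
```

Call:
play_rows([
  [0,0,0.0007,0,0,0.5,1],
  [0,0,0.0007,0,0,0.5,1],
  [0,0,0,0,0,0,1],
])

```text
t: 21.88
ee_pos: [549.2, -151.2, 127.0]
ee_rot: [[0.95, -0.312, 0.001], [-0.312, -0.95, -0.0], [0.001, 0.0, -1.0]]
wrist_force: [1.6, 0.6, 2.4]
opening: 35.0
gripper_force: 25.0
```

```bash
python3 st.py
```

```text
21.875 [ 549.2  -151.18  127.03] yaw -18.16 j6 84.85 F [1.6 0.6 2.4] Ftool [ 1.3 -1.1 -2.4] T [ 0.281 -0.317 -0.014] open 35.0 24.992456627078354
```

Call:
play_rows([
  [0,0,0,0,0,0.5,1],
  [0,0,0,0,0,0.5,1],
  [0,0,0,0,0,0,1],
])

```text
t: 22.25
ee_pos: [548.6, -150.9, 126.9]
ee_rot: [[0.882, -0.472, -0.001], [-0.472, -0.882, -0.0], [-0.001, 0.001, -1.0]]
wrist_force: [-1.1, 1.7, 5.1]
opening: 35.4
gripper_force: 25.0
```

```bash
python3 st.py; python3 - <<'E'
from h import *
im,d=capture("wrist"); cv2.imwrite("pics/wH.png",cv2.resize(im[200:480,200:440,::-1],(600,600)) )
E
```

```text
22.25 [ 548.58 -150.91  126.87] yaw -28.15 j6 94.85 F [-1.1  1.7  5.1] Ftool [-1.8 -1.  -5.1] T [0.375 0.204 0.508] open 35.4 25.00044589396566
```

View pics/wH.png

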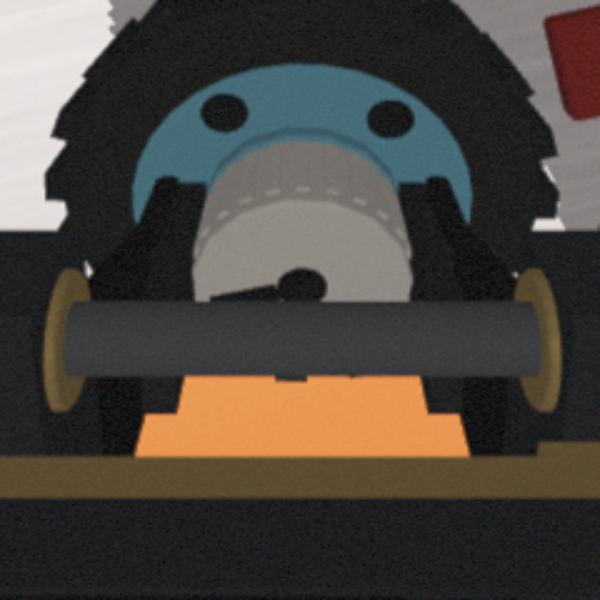

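The torque has jumped to 0.51 N·m, against thread friction before. The picture shows the cap on the boss, line pointing left at (245,293), which works out to about 231° turned, so it is bottomed out. I'll back off a few degrees to find where the windup is released.

Call:
play_rows([
  [0,0,0,0,0,-0.3,1],
  [0,0,0,0,0,0,1],
])

```text
t: 22.55
ee_pos: [548.6, -151.0, 126.8]
ee_rot: [[0.904, -0.428, -0.001], [-0.428, -0.904, 0.0], [-0.001, 0.0, -1.0]]
wrist_force: [-2.2, 1.3, 4.9]
opening: 35.1
gripper_force: 25.0
```

```bash
python3 st.py
```

```text
22.55 [ 548.56 -150.96  126.84] yaw -25.37 j6 92.05 F [-2.2  1.3  4.9] Ftool [-2.5 -0.2 -4.9] T [0.363 0.368 0.031] open 35.1 24.99948423821479
```

The windup is released at about yaw -25°, so a quarter turn back ends near yaw +65°. Backing off 90° anticlockwise while rising with the thread.

Call:
play_rows([
  [0,0,-0.0014,0,0,-1,1],
  [0,0,-0.0014,0,0,-1,1],
  [0,0,-0.0014,0,0,-1,1],
  [0,0,-0.0014,0,0,-1,1],
  [0,0,-0.0014,0,0,-1,1],
  [0,0,-0.0014,0,0,-1,1],
  [0,0,-0.0014,0,0,-1,1],
  [0,0,-0.0014,0,0,-1,1],
  [0,0,-0.0014,0,0,-1,1],
  [0,0,0,0,0,0,1],
  [0,0,0,0,0,0,1],
])

```text
t: 23.92
ee_pos: [548.9, -151.6, 127.7]
ee_rot: [[0.433, 0.901, 0.0], [0.901, -0.433, -0.001], [-0.001, 0.001, -1.0]]
wrist_force: [-1.0, -2.6, 3.1]
opening: 35.8
gripper_force: 25.0
```

```bash
python3 st.py; python3 - <<'E'
from h import *
s=get_state(); im,d=capture("wrist"); im=im[...,::-1].copy(); cv2.imwrite("pics/wI.png",cv2.resize(im[200:480,200:440],(600,600)))
C=cam("wrist",s); P=cloud(C,d); Z=P[...,2]
m=(d>0)&(Z>130)&(Z<142)&(np.hypot(P[...,0]-549.2,P[...,1]+151.2)<18)
print("cap top z",np.percentile(Z[m],[20,50,80]).round(1),m.sum())
h=(d>0)&(Z>102)&(Z<112)&(np.hypot(P[...,0]-549.2,P[...,1]+151.2)<60); print("boss z",np.median(Z[h]) if h.any() else None,h.sum())
E
```

```text
23.925 [ 548.89 -151.64  127.71] yaw 64.32 j6 2.36 F [-1.  -2.6  3.1] Ftool [-2.8  0.2 -3.1] T [-0.548  0.159  0.   ] open 35.8 24.99973605852574
cap top z [136.2 136.8 137.3] 3634
boss z 102.61202438560147 1855
```

View pics/wI.png

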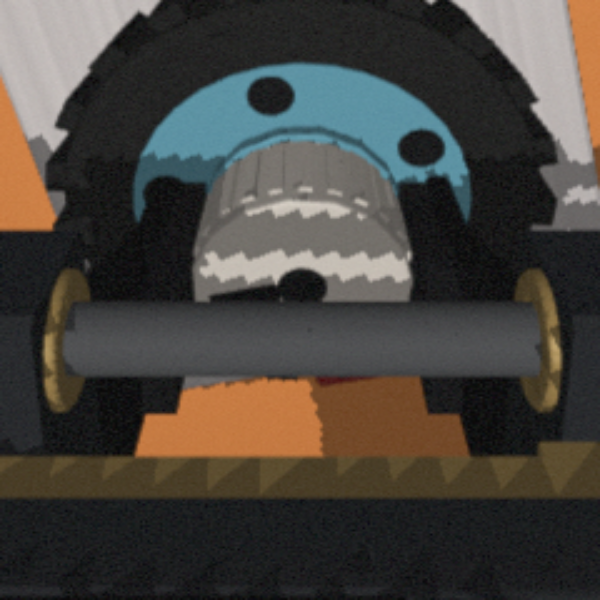

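The line stays in the same place relative to the fingers, so the cap turned with the grip by about 89° with no slip, and torque is near zero. One small trim, a settle, then hand in.

Call:
play_rows([
  [0,0,0,0,0,-0.1,1],
  [0,0,0,0,0,0,1],
  [0,0,0,0,0,0,1],
  [0,0,0,0,0,0,1],
  [0,0,0,0,0,0,1],
])

```text
t: 24.6
ee_pos: [548.9, -151.6, 127.7]
ee_rot: [[0.415, 0.91, 0.0], [0.91, -0.415, -0.001], [-0.001, 0.001, -1.0]]
wrist_force: [-2.1, -5.5, 3.1]
opening: 35.5
gripper_force: 25.0
```

```bash
python3 st.py; python3 -c "
from plant import hand_in
print(hand_in())"
```

```text
24.6 [ 548.9 -151.6  127.7] yaw 65.47 j6 1.22 F [-2.1 -5.5  3.1] Ftool [-5.8  0.4 -3.1] T [-0.932  0.186  0.012] open 35.5 24.99964086804539
the job is handed in; nothing more can be done
None
```

Handed in at 24.6 s: the blue block lies flat and home in its blue pocket, and the cap was screwed to its stop, backed off about 90° (by wrist angle, within a few degrees), and is still gripped and held still.

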